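# Hold a shaft against the sprung end stop

## Task

Take the steel shaft off its wooden rest and lower it, without dropping it, into the two V cradles of the green fixture, a little clear of the orange plunger; then slide it along the cradles and press its plain end on the plunger with a steady force of about 10 N (the green part of the plunger's rod then enters the blue block). Be my third hand while I lock it: keep that push for a few seconds and finish while still holding it there, never driving the plunger to the end of its travel. Leave the spanner, spray can, aluminium flange and brass plug where they are.

Things in the scene. Friction and masses are not known exactly. Their poses are not given: they have to be found in the camera images.
- shaft: The loose part: round steel shaft 28 mm in diameter, 190 mm long, 0.45 to 0.7 kg, with a brass collar (diameter 40, 10 mm thick) at its rear end. Origin on its axis, 90 mm from the plain front end, 100 mm from the collar's outer face, near its centre of mass. x runs along the shaft to the plain end, which starts pointing away from the robot. It may be turned about its own axis.
- shaft_end (a point): Centre of the shaft's plain front end (flat, 28 mm in diameter), 90 mm from the shaft's origin along its x: the end that must press on the plunger.
- rest: Fixed wooden rest where the shaft lies at first: base 150 x 75 x 12 mm with two V's, each 16 mm wide, centred 50 mm either side of the origin along its x (84 mm clear between them for fingers), tops at 53 mm. Origin on the bench under the middle; x points roughly away from the robot. The shaft lies along x, its axis 50 mm above the bench.
- fixture: Fixed; green base 90 mm wide, 14 thick, with two steel V cradles, each 16 mm long, 50 mm behind and ahead of the origin along x (84 mm clear between), mouths 45 mm wide, tops 58 mm above the bench. Origin on the bench midway between them; x runs along it, roughly away from the robot, to the stop. A seated shaft lies at y = 0, axis 55 mm above the bench, plain end to +x, collar behind the rear V.
- stop: Fixed blue end-stop block (44 x 56 x 62 mm) on the fixture plate, same yaw as the fixture, at a place that varies: its origin, on the plate straight under the centre of the free plunger's face, is 86 to 102 mm ahead of the fixture's origin. The block's near face is 32 mm further along x, with a steel bush standing 4 mm out of it; its top is 76 mm above the bench.
- plunger_face (a point): Centre of the orange plunger's face (disc 32 mm in diameter), which looks back along the fixture at the shaft's plain end, on the axis of a seated shaft, 55 mm above the bench. It moves with the plunger.
- plunger (a joint): How far the plunger is pressed in along the fixture's x, m: 0 free, 0.020 hard against its end. It is sprung, 1 N per mm (10 N at 0.010). From the bush outward its free rod shows 6 mm white, 8 mm green, 6 mm red, then the orange disc.
- spanner: Bystander: steel spanner 160 mm long lying flat in the middle, pointing away from the robot; origin under its middle. Leave alone.
- spray: Bystander: white spray can with an orange band and red cap, 65 mm in diameter, 190 mm tall, standing at the far left; origin under its centre. Leave alone.
- flange: Bystander: aluminium flange ring, 90 mm in diameter, 22 mm high, lying at the right; origin under its centre. Leave alone.
- plug: Bystander: brass plug, 44 mm in diameter, 40 mm high, standing at the far right; origin under its centre. Leave alone.
There are look-alikes about, which are no part of the job. Of the things shaped like the shaft, the steel one is meant.

How it is judged:
On the way, in this order (a step that is already met when the one before it is completed fails the run):
1. the shaft is lifted off the rest (height (world z) of shaft above 0.075 m and contact force between shaft and rest below 0.1 N), for 0.1 s.
2. the shaft lies in both V cradles, clear of the plunger (z of shaft in the frame of fixture between 0.052 and 0.058 m and y of shaft in the frame of fixture between -0.003 and 0.003 m and angle between the x axis of shaft and the x axis of fixture, either way round below 0.05 rad and x of shaft in the frame of fixture between -0.05 and 0.035 m and x of shaft_end in the frame of fixture above 0.04 m and contact force between shaft and stop below 0.3 N), for 0.2 s.
3. the shaft, still seated, presses the plunger with 6 to 14 N for 2 s (z of shaft in the frame of fixture between 0.052 and 0.058 m and y of shaft in the frame of fixture between -0.003 and 0.003 m and angle between the x axis of shaft and the x axis of fixture, either way round below 0.05 rad and x of shaft in the frame of fixture between -0.05 and 0.035 m and x of shaft_end in the frame of fixture above 0.04 m and contact force between shaft and stop between 6 and 14 N), for 2 s.
At the end, for the whole second after the job is handed in: The shaft lies in both V cradles (axis within 3 mm of its seated height and of the fixture's centre line, within 0.05 rad of its direction, collar behind the rear cradle), its plain end pressing the plunger with 6 to 14 N, at rest, and the robot's fingers are still holding or pushing it (all of step 3 and contact force between the fingers and shaft above 2 N and linear speed of shaft below 0.01 m/s); the arm keeps its last pose, push and grip.
It fails at once if the plunger is driven to the end of its travel (over 18.5 mm) (value of joint plunger above 0.0185 m).
It fails at once if the shaft is dropped (contact force between the fingers and shaft below 0.05 N and height (world z) of shaft above 0.07 m and linear speed of shaft above 0.25 m/s).
It fails at once if a bystander is moved by more than 30 mm (distance of any of spanner, spray, flange, plug from where it was at the start of the episode above 0.03 m).
It also fails if it takes over 45 s, if anything falls off the work surface, if the arm or the gripper's body presses on something with over 40 N, if the wrist force passes 120 N, or if a joint passes its speed limit or range.

## Robot

A 6-joint arm with a two-finger parallel gripper is mounted at the origin on the work surface. World frame = base frame: x ahead of the robot, y to its left, z up, the work surface at z = 0. Lengths are in m, angles in rad, forces in N, time in s.
With the tool pointing down it reaches from about 0.275 to 0.75 m from the base axis. Payload 10.2 kg.
Tool frame: the origin (TCP) lies where the fingers leave the gripper's body, on its centre line; the fingertips stand 64 mm ahead of it and the grasp point (between the pads) lies 45 mm ahead of it; z points along the fingers, x is the direction in which the jaws open and shut, and the axes are right-handed (so a half turn about z gives the same grasp; the last joint's range is limited). The gripper opens to 88 mm and grips with 3 to 60 N. Pads are 18 mm wide; open, the fingers measure 123 mm over their backs; the gripper's body (75 mm by 187 mm) begins 45 mm behind the grasp point.
Start: joints at [0.998, 0.313, 1.498, -0, 1.331, -0.223], TCP at [0.18, 0.493, 0.303] pointing down, gripper open.
Joint ranges: [-2.94, 2.94], [-0.97, 2.17], [0.19, 2.56], [-1.23, 4.37], [0.02, 3.11], [-2.88, 2.88]. Speed limits (rad/s): [2.39, 2.39, 3.01, 3.14, 3.14, 3.14].

## Interface

Orientations are given as [roll, pitch, yaw] about the fixed x, y, z axes, in that order (R = Rz(yaw) Ry(pitch) Rx(roll)).
In Python, from bench import * gives the robot as it stands. Calls block until the motion is done:
- goto(position, orientation): joint-space move of the TCP to a pose.
- move_linear(position, rot=None, feed=0.15): straight line of the TCP; rot=None keeps the orientation; feed is the mean speed in m/s.
- movej(angles): joint-space move.
- move_gripper(opening): finger opening in m; the grip force is fixed at half the most; returns when the fingers have stopped.
- sleep(seconds).
- ik(position, orientation): joint angles nearest the present ones, or None.
- get_image(name): name is "scene" or "top"; returns the picture (420x560x3 uint8, red, green, blue); there is no depth.
- calibration(name): a dict with "fx", "fy", "cx", "cy" (pixels), "origin" and "orientation" of the camera in the world. Camera axes: x right, y down, z forward; pixel columns grow to the right and rows downward; lengths in m; the calibration is good to about 2 mm. A picture is of the moment at which its call begins. calibration takes no time and is no camera call.
A pose or a line that the arm cannot do raises PlanningError and nothing moves.
- sign_off(): hands the job in, once; it reports no verdict.
Trained networks look in the newest picture that a camera, given by its name, has taken for a name from the list of things; names that differ only in an ending like _2 or _b are one class to them, and where a whole thing is asked for, a point or a joint stands for the part that bears it (a point fixed in the world has none). Each returns a list of dicts, best first, with "confidence" (0 to 1); they miss things now and then, are a little off and sometimes report something else, mostly with a low value. They report only what shows in the picture. A call takes as long as a camera call. They do not tell look-alikes from the thing itself.
- find_in(name, camera): "location" ([x, y, z] in m, in world coordinates, good to about 4 mm: the middle of the surface that is visible of it).
- cut_out(name, camera): "pixels" (420x560 bool, what is visible of it).
Readings, each from a call of its own:
- read_clock(): time.
- read_joints(): joint angles.
- read_qd(): joint speeds.
- read_effort(): joint torques, N m.
- read_position(): TCP position.
- read_tool_rot(): TCP orientation.
- read_ft_force(): force on the tool from outside, world axes, zero at the start.
- read_torque(): the same for the moment, N m.
- read_opening(): finger opening in m.
Only numpy, scipy, OpenCV 4.12 (cv2) and the standard library are available. Lean on these libraries where they do the work, as an engineer would, in place of code of your own. Each camera call takes 0.05 s, during which the arm holds its last target.

## Working session

There is one attempt and no reset: what is moved stays moved. The work goes in short steps, each a Python script; the robot and the scene stay as the last script left them, time stands still between calls to the robot, and variables do not carry over. Pictures are saved under pics/ and viewed, and the job is handed in when it is done.

```bash
mkdir -p pics; ls; cat > h.py <<'E'
from bench import *
import numpy as np, cv2
def shot(n,f):
    im=get_image(n); cv2.imwrite('pics/'+f,cv2.cvtColor(im,cv2.COLOR_RGB2BGR)); return im
E
python3 - <<'E'
from h import *
for n in("scene","top"):
    shot(n,n+'0.png'); print(n,calibration(n))
    for t in("shaft","shaft_end","rest","fixture","stop","plunger_face","spanner","spray","flange","plug"):
        print(t,[(round(d['confidence'],2),np.round(d['location'],3).tolist()) for d in find_in(t,n)])
print(read_clock(),read_tool_rot(),read_ft_force())
E
```

```text
pics
scene {'fx': 406.3448027012357, 'fy': 406.3448027012357, 'cx': 283.88109724698216, 'cy': 208.40147323747868, 'origin': array([ 1.21629466, -0.4212775 ,  0.80488041]), 'orientation': array([-2.31642228,  0.00930242,  1.01782225])}
shaft [(0.93, [0.769, -0.111, 0.027]), (0.88, [0.548, -0.196, 0.06]), (0.8, [0.752, -0.367, 0.03]), (0.71, [0.326, -0.222, 0.021])]
shaft_end [(0.9, [0.321, -0.226, 0.024]), (0.82, [0.773, -0.111, 0.029]), (0.8, [0.752, -0.37, 0.027]), (0.78, [0.547, -0.193, 0.063])]
rest [(0.9, [0.57, -0.205, 0.012])]
fixture [(0.88, [0.592, 0.202, 0.014])]
stop [(0.94, [0.684, 0.206, 0.058])]
plunger_face [(0.6, [0.625, 0.209, 0.056])]
spanner [(0.64, [0.445, -0.016, 0.006])]
spray [(0.79, [0.594, 0.439, 0.104]), (0.44, [0.445, -0.016, 0.005])]
flange [(0.93, [0.45, -0.403, 0.026])]
plug [(0.82, [0.619, -0.442, 0.041])]
top {'fx': 536.4035094773693, 'fy': 536.4035094773693, 'cx': 285.2128345466376, 'cy': 208.4409025600498, 'origin': array([ 0.40531366, -0.01065378,  1.51544652]), 'orientation': array([-3.05593976,  0.02056648, -1.57370731])}
shaft [(0.95, [0.318, -0.22, 0.031]), (0.85, [0.536, -0.192, 0.06]), (0.67, [0.762, -0.115, 0.024]), (0.55, [0.735, -0.354, 0.028])]
shaft_end [(0.84, [0.316, -0.209, 0.03]), (0.73, [0.531, -0.19, 0.06]), (0.72, [0.759, -0.114, 0.028]), (0.69, [0.665, 0.213, 0.078]), (0.66, [0.736, -0.357, 0.028])]
rest []
fixture [(0.9, [0.567, 0.218, 0.02])]
stop [(0.67, [0.667, 0.211, 0.078])]
plunger_face [(0.53, [0.629, 0.215, 0.063])]
spanner [(0.65, [0.442, -0.006, 0.008])]
spray [(0.94, [0.576, 0.443, 0.147])]
flange [(0.9, [0.442, -0.402, 0.019]), (0.43, [0.566, 0.219, 0.018])]
plug [(0.52, [0.604, -0.442, 0.041])]
1.1 [3.14155757e+00 7.46597855e-06 1.22102120e+00] [ 0.92564165 -0.17181518  0.16291067]
```

View pics/scene0.png

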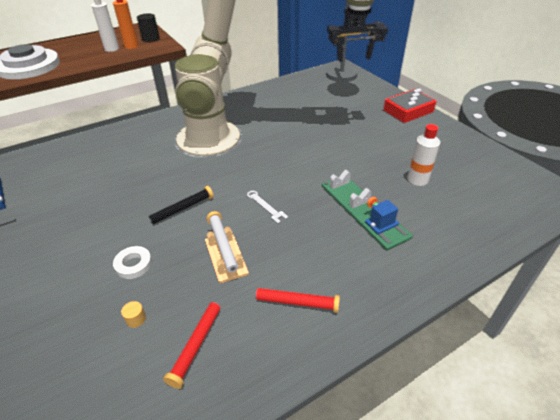

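View pics/top0.png

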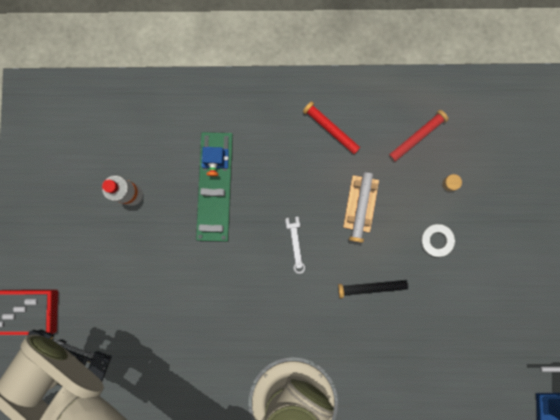

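The steel shaft lies on the rest: collar at top(356,240) and scene(213,217), plain end at top(367,173) and scene(231,270). The red and black shafts are look-alikes. The fixture shows at top(214,187), with the blue stop at (214,157). Next I'll zoom in and look at the masks.

```bash
python3 - <<'E'
from h import *
import pickle
M={}
for n in("scene","top"):
    im=get_image(n); M[n,'im']=im
    for t in("shaft","rest","fixture","stop","plunger_face"):
        r=cut_out(t,n); M[n,t]=r
        for d in r:
            v,u=np.nonzero(d['pixels']); print(n,t,round(d['confidence'],2),u.min(),u.max(),v.min(),v.max(),len(u))
pickle.dump(M,open('m.pkl','wb'))
b=lambda n,y0,y1,x0,x1: cv2.cvtColor(cv2.resize(M[n,'im'][y0:y1,x0:x1],None,fx=6,fy=6,interpolation=cv2.INTER_CUBIC),cv2.COLOR_RGB2BGR)
cv2.imwrite('pics/a.png',np.hstack([b('top',160,250,335,395),b('top',160,250,190,250)]))
cv2.imwrite('pics/b.png',np.hstack([b('scene',205,285,195,255)]))
cv2.imwrite('pics/c.png',b('scene',160,250,315,415))
cv2.imwrite('pics/d.png',b('top',125,200,190,250))
E
```

```text
scene shaft 0.9 163 219 303 388 1286
scene shaft 0.85 256 338 288 312 1027
scene shaft 0.66 206 237 212 271 719
scene shaft 0.56 149 211 187 223 640
scene rest 0.98 206 247 228 282 886
scene fixture 0.62 321 411 170 250 2121
top shaft 0.89 303 359 102 153 748
top shaft 0.87 350 372 173 242 720
top shaft 0.79 338 408 280 297 730
top shaft 0.66 390 447 111 160 700
top shaft 0.17 421 454 224 256 695
top shaft 0.16 344 378 176 231 847
top rest 0.69 286 304 217 273 466
top rest 0.68 344 377 177 230 777
top fixture 0.81 196 232 131 241 2908
top stop 0.8 202 228 146 175 636
top plunger_face 0.46 209 217 165 175 64
```

```bash
sleep 1
```

```text
(no output)
```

View pics/a.png

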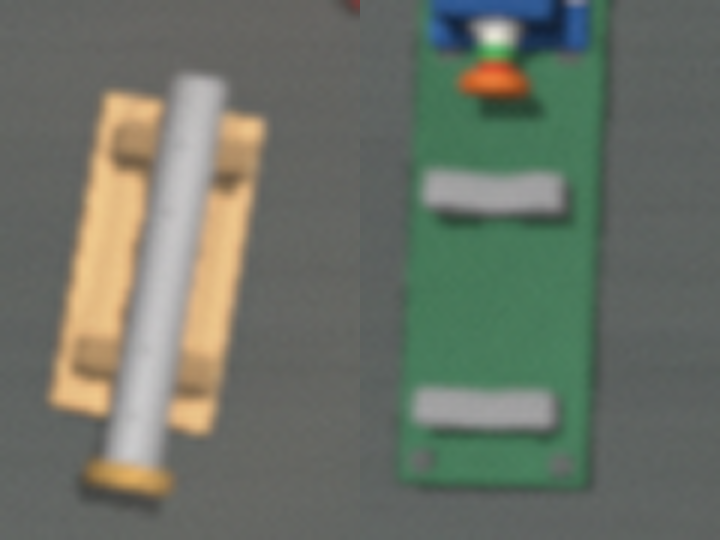

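View pics/b.png

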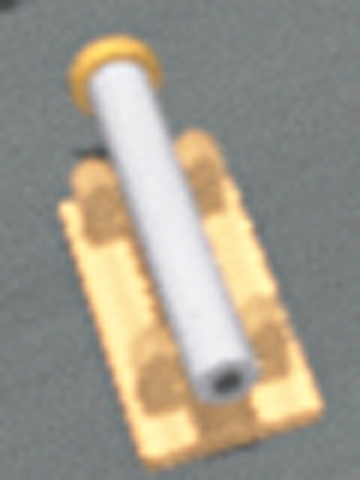

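View pics/c.png

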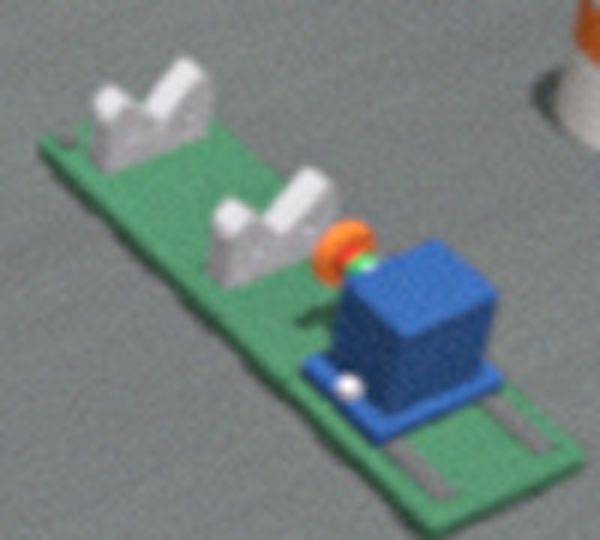

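View pics/d.png

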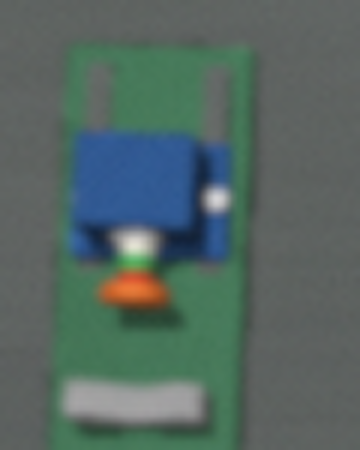

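```bash
cat >> h.py <<'E'
from scipy.spatial.transform import Rotation as R
from scipy.optimize import minimize, least_squares
CAL={n:calibration(n) for n in("scene","top")}
def proj(P,n):
    c=CAL[n]; q=(np.atleast_2d(P)-c['origin'])@R.from_euler('xyz',c['orientation']).as_matrix()
    return np.c_[c['fx']*q[:,0]/q[:,2]+c['cx'],c['fy']*q[:,1]/q[:,2]+c['cy']]
def tri(obs):
    return least_squares(lambda p:np.concatenate([proj(p,n)[0]-uv for n,uv in obs.items()]),[.55,0,.05])
def shaftpts(x,y,z,yaw,pitch=0):
    t=np.linspace(0,2*np.pi,40); Rm=R.from_euler('xyz',[0,pitch,yaw]).as_matrix(); o=[]
    for xs,r in(((-.09,.09),.014),((-.1,-.09),.02)):
        o.append(np.vstack([np.c_[np.full(40,a),r*np.cos(t),r*np.sin(t)] for a in xs])@Rm.T+[x,y,z])
    return o
def render(p,n,box,s=8):
    x0,y0,x1,y1=box; m=np.zeros(((y1-y0)*s,(x1-x0)*s),np.uint8)
    for P in shaftpts(*p):
        uv=((proj(P,n)-[x0,y0]+.5)*s*16).astype(np.int32)
        cv2.fillConvexPoly(m,cv2.convexHull(uv),255,shift=4)
    return cv2.resize(m,(x1-x0,y1-y0),interpolation=cv2.INTER_AREA)/255.
def fitshaft(masks,p0,free=5):
    B={}
    for n,m in masks.items():
        v,u=np.nonzero(m); B[n]=(u.min()-8,v.min()-8,u.max()+9,v.max()+9)
    def cost(q): 
        return sum(np.abs(render(q,n,B[n])-masks[n][B[n][1]:B[n][3],B[n][0]:B[n][2]]).sum() for n in masks)
    p0=np.array(p0[:free]); s=np.array([.008,.008,.008,.06,.04])[:free]
    for _ in range(3):
        r=minimize(cost,p0,method='Nelder-Mead',options=dict(initial_simplex=np.vstack([p0]+[p0+np.eye(len(p0))[i]*s[i] for i in range(len(p0))]),xatol=1e-5,fatol=.05,maxiter=400)); p0=r.x; s=-s*.6
    return r.x,r.fun,sum(masks[n].sum() for n in masks)
E
python3 - <<'E'
from h import *
import pickle
M=pickle.load(open('m.pkl','rb'))
mk={'scene':M['scene','shaft'][2]['pixels'].astype(float),'top':M['top','shaft'][1]['pixels'].astype(float)}
p0=[.55,-.195,.05,-.15,0]
print(fitshaft(mk,p0)); print(fitshaft(mk,p0,4))
for n in mk: print(n,fitshaft({n:mk[n]},p0,4))
# cradles
a=tri({'scene':np.array([360.8,192.2]),'top':np.array([212.3,192])}); b=tri({'scene':np.array([339.75,173.8]),'top':np.array([210.8,228.3])})
for r in(a,b): print(r.x,r.fun)
d=a.x-b.x; print(np.linalg.norm(d),np.arctan2(d[1],d[0]),(a.x+b.x)/2)
for r in M['scene','plunger_face']+M['top','plunger_face']: 
    v,u=np.nonzero(r['pixels']); print(u.mean(),v.mean())
E
```

```text
(array([ 0.53796528, -0.19273696,  0.04447586, -0.18665331, -0.00850295]), np.float64(156.34509803921569), np.float64(1439.0))
(array([ 0.53721951, -0.19243644,  0.04364402, -0.18612583]), np.float64(156.81960784313725), np.float64(1439.0))
scene (array([ 0.52379027, -0.18944851,  0.03160209, -0.18412199]), np.float64(54.40392156862745), np.float64(719.0))
top (array([ 0.54068221, -0.19376928,  0.029561  , -0.18498864]), np.float64(48.478431372549025), np.float64(720.0))
[0.57794697 0.22044396 0.05258915] [-0.34189772  0.03567659 -0.27169736 -0.19767847]
[0.47761257 0.22327554 0.05167781] [-0.09422825  0.00911404 -0.07177158 -0.04888179]
0.10037848294267011 -0.0282139758810364 [0.52777977 0.22185975 0.05213348]
212.859375 170.65625
```

```bash
cat >> h.py <<'E'
def fixpts(x,y,yaw,xs=.094,d=0):
    c,s=np.cos(yaw),np.sin(yaw)
    f=lambda P:np.array(P)@np.array([[c,s],[-s,c]])
    def T(P):
        P=np.array(P,float); o=P.copy(); o[:,:2]=f(P[:,:2])+[x,y]; return o
    L=[]
    for k in(-.05,.05):
        L.append(T([[k-.008,-.0225,.058],[k+.008,-.0225,.058],[k+.008,.0225,.058],[k-.008,.0225,.058]]))
    L.append(T([[xs+a,b,.076] for a,b in((.032,-.028),(.032,.028),(.076,.028),(.076,-.028))]))
    t=np.linspace(0,2*np.pi,24)
    L.append(T(np.c_[np.full(24,xs+d),.016*np.cos(t),.055+.016*np.sin(t)]))
    for b in(-.045,.045): L.append(T([[-.08,b,.014],[.18,b,.014]]))
    return L
def overlay(ims,polys,f,boxes,s=6):
    outs=[]
    for n in boxes:
        x0,y0,x1,y1=boxes[n]
        im=cv2.resize(ims[n][y0:y1,x0:x1],None,fx=s,fy=s,interpolation=cv2.INTER_CUBIC)[:,:,::-1].copy()
        for P in polys:
            uv=((proj(P,n)-[x0,y0]+.5)*s).astype(np.int32); cv2.polylines(im,[uv],True,(255,0,255),1)
        outs.append(im)
    h=max(o.shape[0] for o in outs)
    cv2.imwrite('pics/'+f,np.hstack([cv2.copyMakeBorder(o,0,h-o.shape[0],0,4,cv2.BORDER_CONSTANT) for o in outs]))
E
python3 - <<'E'
from h import *
import pickle
M=pickle.load(open('m.pkl','rb')); ims={n:M[n,'im'] for n in('scene','top')}
hp=lambda p:[P for Q in shaftpts(*p) for P in(Q[:40],Q[40:])]
B={'scene':(195,205,255,285),'top':(335,160,395,250)}
overlay(ims,hp([.5380,-.1927,.0445,-.1866,0]),'s1.png',B)
overlay(ims,hp([.5380,-.1927,.050,-.1866,0]),'s2.png',B)
overlay(ims,fixpts(.5278,.2219,-.028),'f1.png',{'scene':(315,160,415,250),'top':(195,125,235,245)},5)
E
```

```text
(no output)
```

View pics/s1.png

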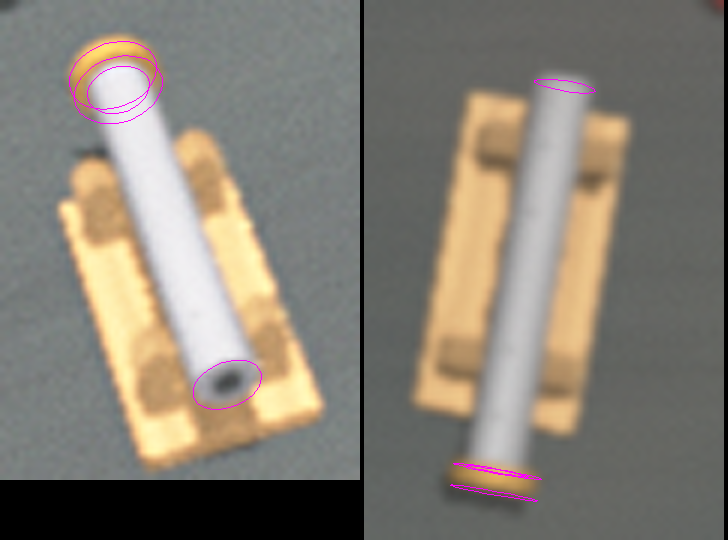

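View pics/s2.png

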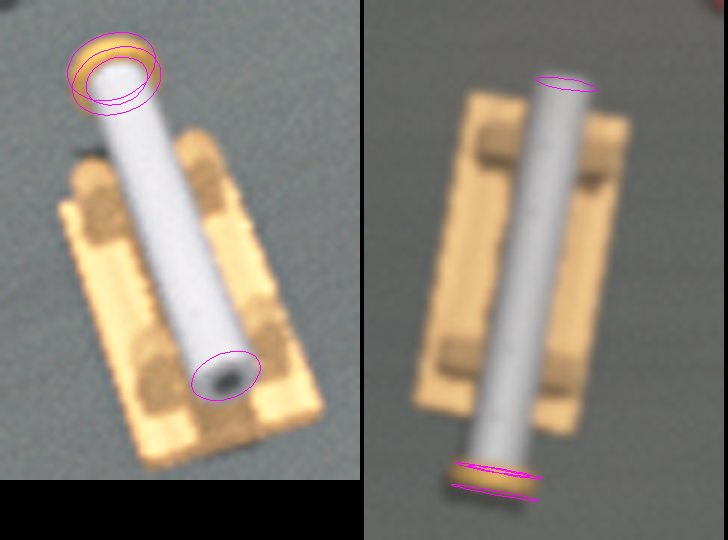

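View pics/f1.png

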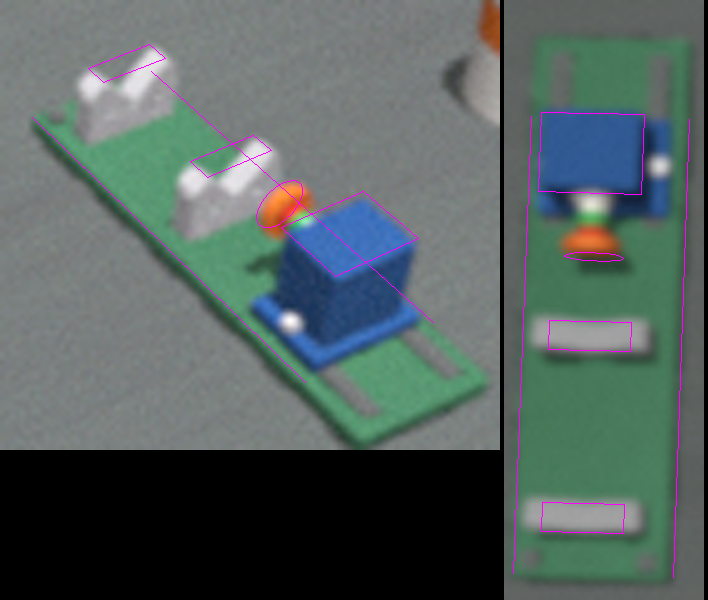

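```bash
cat >> h.py <<'E'
def back(uv,z,n):
    c=CAL[n]; d=R.from_euler('xyz',c['orientation']).as_matrix()@[(uv[0]-c['cx'])/c['fx'],(uv[1]-c['cy'])/c['fy'],1]
    return c['origin']+d*(z-c['origin'][2])/d[2]
def grasp_rot(yaw): return [np.pi,0,yaw+np.pi/2]
E
python3 - <<'E'
from h import *
print('rest',back((361.4,203.7),.012,'top'))
import pickle
M=pickle.load(open('m.pkl','rb'))
mk={'scene':M['scene','shaft'][2]['pixels'].astype(float),'top':M['top','shaft'][1]['pixels'].astype(float)}
for n in mk:
  def f(p): 
    v,u=np.nonzero(mk[n]); B=(u.min()-8,v.min()-8,u.max()+9,v.max()+9)
    return np.abs(render([p[0],p[1],.05,p[2]],n,B)-mk[n][B[1]:B[3],B[0]:B[2]]).sum()
  r=minimize(f,[.54,-.193,-.186],method='Nelder-Mead',options=dict(initial_simplex=[[.54,-.193,-.186],[.546,-.193,-.186],[.54,-.187,-.186],[.54,-.193,-.15]])); print(n,r.x,r.fun)
q=grasp_rot(-.186)
print(ik([.543,-.193,.25],q),ik([.543,-.193,.095],q),ik([.528,.222,.1],grasp_rot(-.03)))
goto([.543,-.193,.24],q)
print(read_clock(),read_position(),read_opening(),read_ft_force())
shot('top','t1.png');shot('scene','sc1.png')
E
```

```text
rest [ 0.54687987 -0.19409257  0.012     ]
scene [ 0.53923641 -0.19470326 -0.18585517] 69.55294117647058
top [ 0.53919152 -0.19137847 -0.18654832] 56.521568627450975
[-0.54471394  0.46819756  1.41448453  0.          1.25891056 -1.92951026] [-5.44713936e-01  6.60381396e-01  1.55171504e+00 -4.44089210e-16
  9.29496218e-01 -1.92951026e+00] [ 1.93544997e-01  6.46635413e-01  1.56095780e+00 -4.44089210e-16
  9.33999443e-01 -1.34725133e+00]
4.45 [ 0.54320176 -0.19234462  0.24010155] 0.08830802134890975 [ 0.06461897 -0.13388058  0.51473657]
```

View pics/sc1.png

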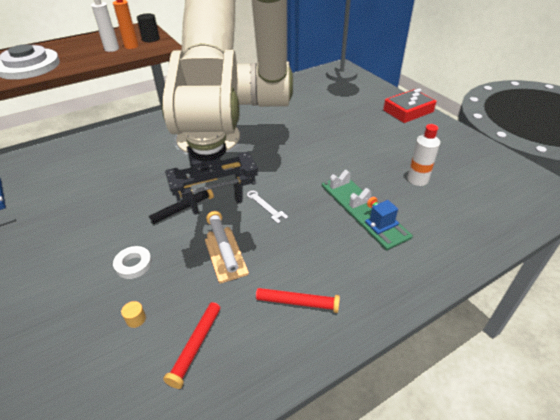

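The open gripper is above the shaft, with its jaws spanning across it at about scene(213,180). Both views, taken with z = 0.05, put the shaft at x .539, y -.193. Descending to grip it.

```bash
python3 - <<'E'
from h import *
move_linear([.543,-.1935,.15],feed=.1)
move_linear([.543,-.1935,.096],feed=.06)
print(read_position(),read_ft_force(),read_torque())
move_gripper(.02)
print(read_clock(),read_opening(),read_ft_force(),read_torque(),read_position())
move_linear([.543,-.1935,.104],feed=.04)
print(read_opening(),read_ft_force(),read_torque(),read_position())
shot('top','t2.png');im=shot('scene','sc2.png')
cv2.imwrite('pics/sc2z.png',cv2.resize(im[120:300,150:320],None,fx=4,fy=3.3)[:,:,::-1])
E
```

```text
[ 0.54317913 -0.19359401  0.09637076] [-0.49713355 -0.16023397 -0.45003435] [ 0.00905663 -0.02960353 -0.00405022]
7.6083 0.026577900314728484 [1.01477631 4.34509393 1.62672208] [ 0.67925123 -0.20878857 -0.01501014] [ 0.54311812 -0.19272358  0.09600303]
0.02641745016814284 [-0.55501447  0.04005558 -6.02269737] [-0.01814598 -0.13176977 -0.05059916] [ 0.54287071 -0.19363541  0.10396493]
```

View pics/sc2z.png

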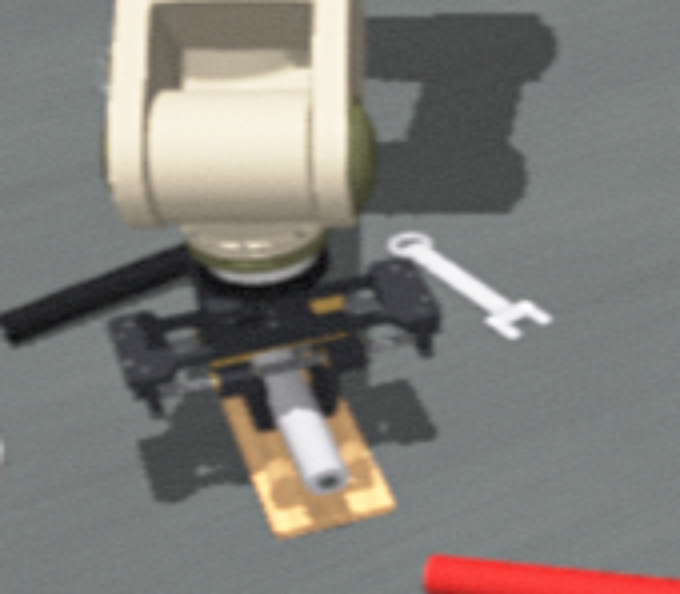

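The shaft is gripped at its middle and clear of the rest: plain end at about (325,480) in the zoom, weight about 5.6 N. Lifting and carrying it over the fixture, then measuring again.

```bash
python3 - <<'E'
from h import *
import pickle
move_linear([.543,-.1935,.22],feed=.1)
sleep(.2)
print(read_clock(),read_opening(),read_ft_force())
goto([.51,.222,.22],grasp_rot(-.03))
print(read_clock(),read_position(),read_tool_rot(),read_opening(),read_ft_force(),read_torque())
D={}
for n in('top','scene'):
    D[n]=get_image(n); r=cut_out('shaft',n); D[n,'s']=r
    for d in r:
        v,u=np.nonzero(d['pixels']); print(n,round(d['confidence'],2),u.min(),u.max(),v.min(),v.max(),len(u))
pickle.dump(D,open('d.pkl','wb'))
overlay(D,[P for Q in shaftpts(.506,.222,.174,-.03) for P in(Q[:40],Q[40:])],'o3.png',{'scene':(290,100,400,240),'top':(180,110,260,250)},4)
E
```

```text
9.5667 0.026309399660470415 [-0.15896575  0.18429395 -4.59629802]
11.1083 [0.5104884  0.2211365  0.21998507] [3.14137591e+00 2.29223731e-04 1.53959647e+00] 0.026767069817600814 [ 0.18431063  0.18512437 -5.99435094] [-0.01164254 -0.0588024  -0.0284351 ]
top 0.74 390 448 110 161 725
top 0.73 304 359 102 152 667
top 0.47 199 204 225 229 25
top 0.45 103 142 176 205 887
top 0.15 199 232 132 241 1203
scene 0.95 163 218 303 388 1272
scene 0.93 149 212 187 223 695
scene 0.81 256 338 288 312 1062
scene 0.62 336 373 139 165 328
```

View pics/o3.png

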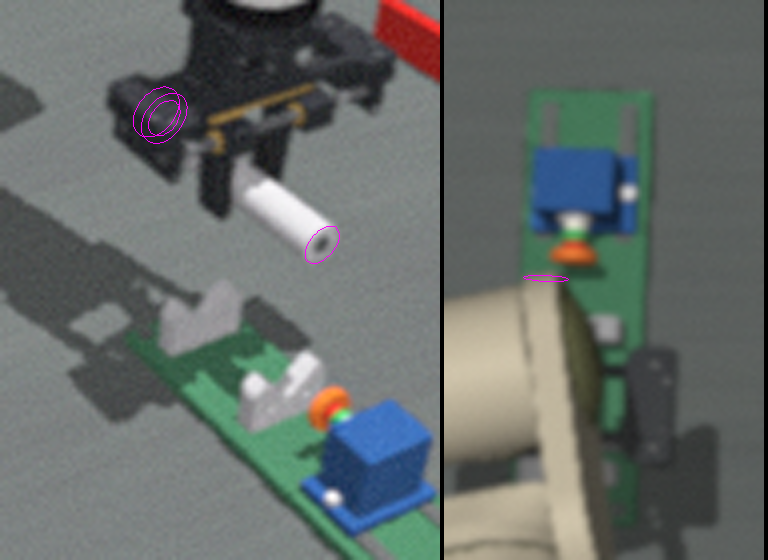

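Only the scene camera sees the shaft now, because the arm covers it in the top view. The predicted plain-end ring sits on the real end at about scene(370,161), within 1 px. I'll refine the fixture position at its known height from each camera.

```bash
python3 - <<'E'
from h import *
for n,a,b in(('scene',(360.8,192.2),(339.75,173.8)),('top',(212.3,192),(210.8,228.3))):
    A=back(a,.058,n);B=back(b,.058,n); d=A-B
    print(n,(A+B)/2,np.linalg.norm(d),np.arctan2(d[1],d[0]))
import pickle
D=pickle.load(open('d.pkl','rb'))
for y in(.222,.220):
  overlay(D,fixpts(.5285,y,-.028,.092),'o4_%d.png'%(y*1000),{'scene':(310,160,410,250)},7)
E
```

```text
scene [0.53343004 0.21743536 0.058     ] 0.09901438315330938 -0.014007298884514869
top [0.5269625  0.22045231 0.058     ] 0.0996450428601036 -0.03242778802781656
```

View pics/o4_220.png

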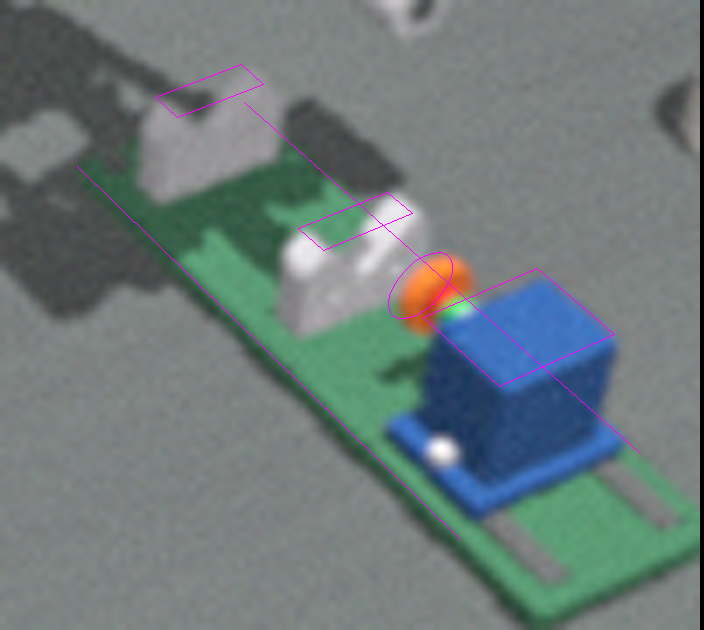

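```bash
python3 - <<'E'
from h import *
move_linear([.511,.2201,.125],rot=grasp_rot(-.028),feed=.1)
sleep(.2); f0=read_ft_force(); t0=read_torque(); print(f0,t0,read_clock())
for z in np.arange(.110,.0985,-.001):
    if z>.1075 and abs(z*1000%3)>.5 and z<.11: continue
    move_linear([.511,.2201,z],feed=.03); 
    f=read_ft_force()-f0; print(round(z,4),f.round(2),(read_torque()-t0).round(2))
    if f[2]>4: break
print(read_clock(),read_position())
im=shot('scene','sc5.png'); cv2.imwrite('pics/sc5z.png',cv2.resize(im[150:250,300:420],None,fx=6,fy=6,interpolation=cv2.INTER_CUBIC)[:,:,::-1])
E
```

```text
[ 0.54395302 -0.18394069 -5.80673571] [ 0.02657153 -0.14160163  0.05241273] 12.6083
0.11 [-0.87 -0.1   0.34] [ 0.03 -0.02 -0.04]
0.108 [-0.77  0.28  0.71] [-0.04  0.08 -0.04]
0.107 [-1.26 -0.54  0.1 ] [-0.01  0.09 -0.04]
0.106 [0.53 1.04 0.44] [ 0.04  0.02 -0.07]
0.105 [-0.17  2.11  2.56] [ 0.15  0.07 -0.13]
0.104 [-0.21  3.29  8.89] [ 0.44  0.15 -0.14]
14.5083 [0.51130764 0.22039759 0.10460295]
```

View pics/sc5z.png

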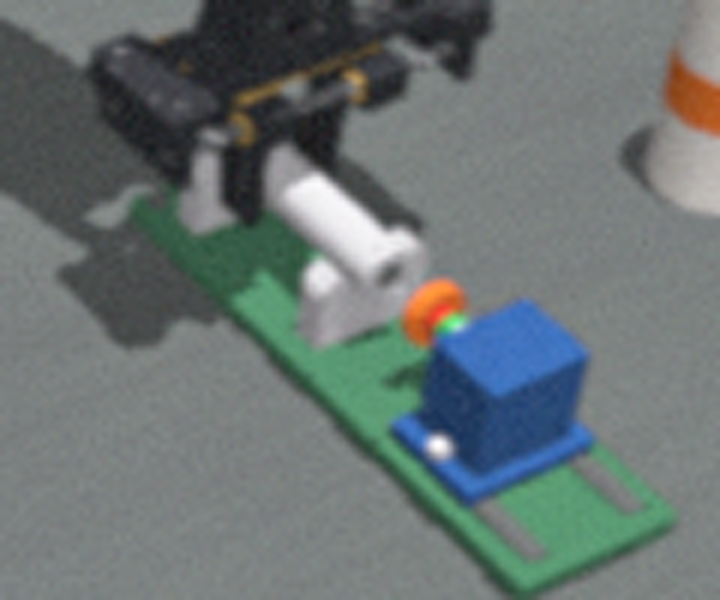

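The shaft end stands at the front V, touching one wall, and the force pushes toward +y. I'll shift y to null the side force while lowering.

```bash
python3 - <<'E'
from h import *
f0=np.array([0,-.1,-5.8]); t0=np.array([.02,-.06,-.0])
y,z=.2201,.104; yaw=-.028
for i in range(14):
    f=read_ft_force()-f0; t=read_torque()-t0
    print(round(y,4),round(z,4),round(yaw,4),f.round(1),t.round(2))
    if z<.1005 and f[2]>6: break
    y+=np.clip(.0004*f[1],-.001,.001)
    if f[2]<5: z-=.0007
    move_linear([.511,y,z],rot=grasp_rot(yaw),feed=.03); sleep(.05)
print(read_clock(),read_position())
E
```

```text
0.2201 0.104 -0.028 [-0.1  3.3  9.8] [ 0.5   0.16 -0.08]
0.2211 0.104 -0.028 [0.8 3.2 4.8] [ 0.42 -0.19 -0.04]
0.2221 0.1033 -0.028 [0.6 2.  4.5] [ 0.25 -0.1  -0.05]
0.2229 0.1026 -0.028 [0.3 2.1 1.9] [ 0.15  0.03 -0.05]
0.2237 0.1019 -0.028 [0.6 1.5 2. ] [ 0.21  0.09 -0.07]
0.2243 0.1012 -0.028 [-0.5  0.8  2.5] [ 0.09  0.15 -0.05]
0.2246 0.1005 -0.028 [-3.8 -3.1 11. ] [-0.47  0.65 -0.06]
16.3583 [0.51097781 0.22438952 0.10099507]
```

```bash
python3 - <<'E'
from h import *
import pickle
move_gripper(.045); print(read_clock(),read_opening(),read_ft_force(),read_torque(),read_position())
sleep(.2)
im=shot('scene','sc6.png'); im2=shot('top','t6.png')
overlay({'scene':im,'top':im2},[P for Q in shaftpts(.508,.2245,.055,-.028) for P in(Q[:40],Q[40:])],'o6.png',{'scene':(310,150,410,250),'top':(180,125,240,250)},5)
move_linear([.511,.2243,.101],rot=grasp_rot(-.028),feed=.03)
move_gripper(.02); print(read_clock(),read_opening(),read_ft_force(),read_torque(),read_position())
E
```

```text
16.8167 0.04491385392291361 [ 0.19762392  0.33548266 -0.29138143] [ 0.03450687 -0.07536159 -0.01187115] [0.5110789  0.22468429 0.1004806 ]
17.7833 0.02678905487091734 [-0.2544726   0.26542315 -0.46551136] [-0.0506947   0.01064827 -0.01215955] [0.51099592 0.2242802  0.10099245]
```

View pics/o6.png

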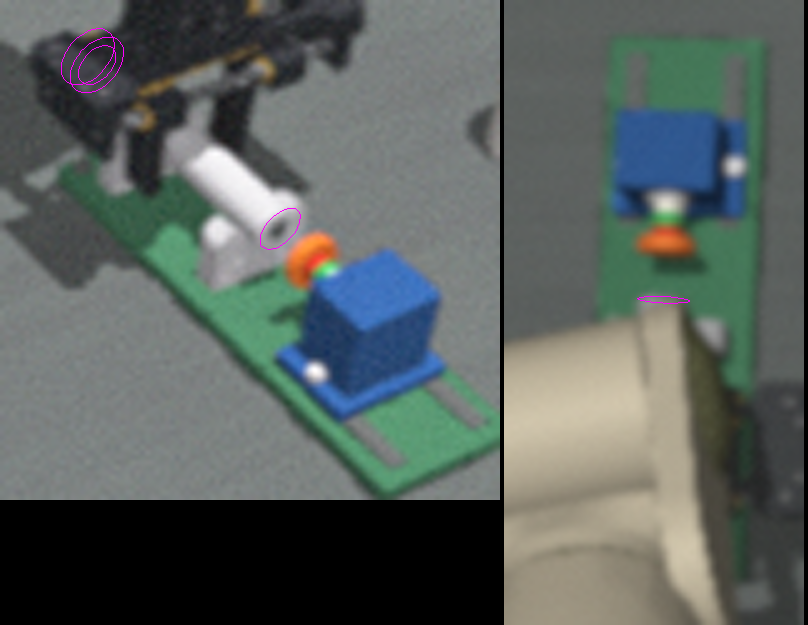

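The shaft is seated in both Vs and regripped with no side force. The plain end at scene(366,196) is still well short of the orange disc at (372,202). Now sliding it along until it pushes on the plunger.

```bash
cat > slide.py <<'E'
from h import *
import json,sys
d=np.array([np.cos(-.028),np.sin(-.028)])
p0=np.array([.511,.2243]); nrm=np.array([-d[1],d[0]])
log=[]; s=0; lat=0
while s<.045:
    s+=.004 if s<.007 else .002
    q=p0+d*s+nrm*lat
    move_linear([q[0],q[1],.101],rot=grasp_rot(-.028),feed=.03)
    F=np.mean([read_ft_force() for _ in range(3)],0); P=read_position()
    a=F[:2]@d; l=F[:2]@nrm
    log.append(((P[:2]-p0)@d,a,l,F[2])); print(round(s,4),np.round(log[-1],4).tolist(),read_torque().round(2).tolist())
    lat+=np.clip(.0002*l,-.0004,.0004)
    if a<-7: break
print(read_clock(),read_position(),read_opening(),lat)
json.dump(dict(log=log,s=s,lat=lat),open('slide.json','w'))
E
python3 slide.py
```

```text
0.004 [0.0032, -5.0967, -1.1583, 3.2106] [-0.16, 0.76, -0.05]
0.008 [0.0072, -5.2608, -0.3215, 3.1109] [-0.0, 0.85, -0.09]
0.01 [0.0089, -7.7075, -0.1009, 4.2019] [0.02, 0.99, -0.08]
18.6 [0.51992418 0.22387117 0.10084511] 0.02663043828571674 -0.0003161529754001569
```

```bash
python3 - <<'E'
from h import *
d=np.array([np.cos(-.028),np.sin(-.028)]); nrm=np.array([-d[1],d[0]]); p0=np.array([.511,.2243])
def at(s,lat,z):
    q=p0+d*s+nrm*lat; move_linear([q[0],q[1],z],rot=grasp_rot(-.028),feed=.03)
    F=np.mean([read_ft_force() for _ in range(4)],0); P=read_position()
    print(s,z,'trav',round((P[:2]-p0)@d,4),'z',round(P[2],4),'ax,lat',(F[:2]@[d,nrm][0]).round(2),(F[:2]@nrm).round(2),'Fz',F[2].round(2),read_torque().round(2)); return F
for z in(.1014,.1018,.1022):
    F=at(.010,-.0003,z)
    if F[2]<-2: break
print(read_clock())
im=shot('scene','sc7.png'); cv2.imwrite('pics/sc7z.png',cv2.resize(im[150:250,300:420],None,fx=6,fy=6,interpolation=cv2.INTER_CUBIC)[:,:,::-1])
E
```

```text
0.01 0.1014 trav 0.0096 z 0.101 ax,lat -2.39 0.86 Fz -2.56 [ 0.21  0.35 -0.05]
18.85
```

View pics/sc7z.png

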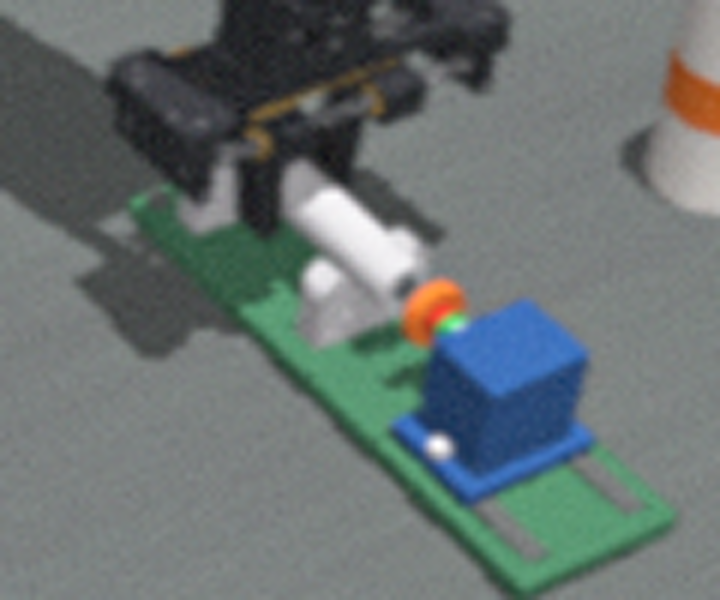

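The disc hasn't moved (zoom 435,312) and the end is a few mm short, so the axial force so far is just cradle friction. Raising the tool slightly reduced it. Continuing.

```bash
python3 - <<'E'
from h import *
import json
d=np.array([np.cos(-.028),np.sin(-.028)]); nrm=np.array([-d[1],d[0]]); p0=np.array([.511,.2243])
s=.010; lat=-.0003; z=.1014; log=[]
while s<.036:
    s+=.0015
    q=p0+d*s+nrm*lat; move_linear([q[0],q[1],z],rot=grasp_rot(-.028),feed=.03)
    F=np.mean([read_ft_force() for _ in range(4)],0); P=read_position(); a=F[:2]@d; l=F[:2]@nrm
    log.append(((P[:2]-p0)@d,a,l,F[2],P[2])); print(round(s,4),np.round(log[-1],4).tolist(),read_opening().__round__(4))
    if F[2]>-.5: z+=.0002
    if F[2]<-4: z-=.0002
    lat+=np.clip(.0002*l,-.0003,.0003)
    if a<-9: break
print(read_clock(),s,lat,z)
im=shot('scene','sc8.png'); cv2.imwrite('pics/sc8z.png',cv2.resize(im[150:250,300:420],None,fx=6,fy=6,interpolation=cv2.INTER_CUBIC)[:,:,::-1])
E
```

```text
0.0115 [0.0117, -0.7095, 1.2617, -4.4948, 0.1013] 0.0268
0.013 [0.0132, -1.4729, 0.6054, -4.7148, 0.1012] 0.0263
0.0145 [0.0145, -2.0152, -1.1246, -1.681, 0.101] 0.0268
0.016 [0.0162, -1.0721, -1.4914, -2.7278, 0.101] 0.0268
0.0175 [0.0177, 0.3156, 1.542, -3.5477, 0.101] 0.027
0.019 [0.0191, -1.7899, -0.5676, -1.9572, 0.101] 0.0267
0.0205 [0.0207, -1.0115, 0.1596, -3.5421, 0.101] 0.027
0.022 [0.0222, -1.3742, 0.3364, -2.871, 0.101] 0.0269
0.0235 [0.0236, -1.2447, -1.2126, -2.9341, 0.101] 0.0268
0.025 [0.0252, -0.2591, 0.5343, -3.0312, 0.101] 0.0265
0.0265 [0.0266, -0.6285, -0.6832, -4.4805, 0.101] 0.0267
0.028 [0.0277, -4.7375, 0.1676, 0.6881, 0.1009] 0.0263
0.0295 [0.029, -5.2269, -0.3439, -0.1106, 0.1009] 0.0268
0.031 [0.0302, -6.3008, 0.3462, -0.7523, 0.101] 0.0267
0.0325 [0.0314, -8.7762, -0.006, 0.8328, 0.1009] 0.0263
0.034 [0.0327, -8.9874, -0.5368, 0.0742, 0.1009] 0.0268
0.0355 [0.034, -9.3419, -0.3078, -0.721, 0.1009] 0.0263
23.15 0.03550000000000002 -0.0005725331052219048 0.10160000000000001
```

View pics/sc8z.png

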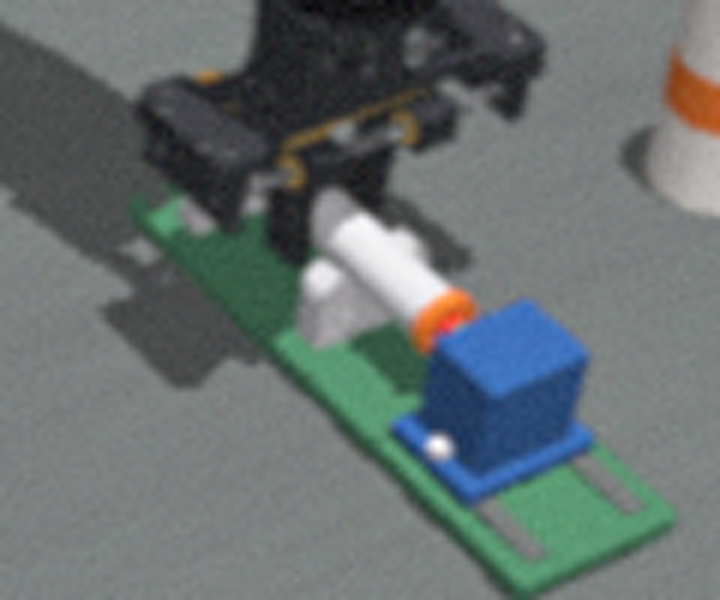

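The disc has moved from zoom(435,312) to about (443,322). I'll measure that shift against the projected axis.

```bash
cat >> h.py <<'E'
def disc(f):
    im=cv2.imread('pics/'+f)[150:250,350:395].astype(np.float32)
    im=cv2.resize(im,None,fx=8,fy=8,interpolation=cv2.INTER_CUBIC); b,g,r=im[...,0],im[...,1],im[...,2]
    m=(r>150)&(g>60)&(g<150)&(b<90)&(np.arange(im.shape[0])[:,None]<70*8); v,u=np.nonzero(m)
    return np.array([u.min(),np.median(u),v.min(),np.median(v),v.max()])/8+[350,350,150,150,150],m.sum()/64
E
python3 - <<'E'
from h import *
for f in('scene0.png','sc5.png','sc7.png','sc8.png'): print(f,*disc(f))
b=np.array([.53,.222,.055]);d=np.array([np.cos(.028),-np.sin(.028),0])
for s in(.094,.099,.104): print(proj(b+d*s,'scene'))
E
```

```text
scene0.png [367.125 371.875 197.125 201.5   207.375] 57.734375
sc5.png [358.25  371.75  162.375 201.5   207.5  ] 58.65625
sc7.png [367.125 371.75  197.125 201.625 207.375] 56.46875
sc8.png [368.625 373.625 198.875 202.875 208.125] 45.078125
[[370.95870343 200.82951029]]
[[372.11459798 201.86523039]]
[[373.27709588 202.9068673 ]]
```

Disc travel is about 7.3 mm by camera, and 7.3 mm by tool travel since contact, so the push is about 7 N. Advancing about 2.7 mm more.

```bash
python3 - <<'E'
from h import *
d=np.array([np.cos(-.028),np.sin(-.028)]); nrm=np.array([-d[1],d[0]]); p0=np.array([.511,.2243])
for s in(.037,.0385):
    q=p0+d*s+nrm*-.0006; move_linear([q[0],q[1],.1016],rot=grasp_rot(-.028),feed=.02)
    sleep(.1)
    F=np.mean([read_ft_force() for _ in range(6)],0); P=read_position()
    print(s,'trav',(P[:2]-p0)@d,P[2],'ax',F[:2]@d,'lat',F[:2]@nrm,F[2],read_opening(),read_clock())
im=shot('scene','sc9.png'); print(disc('sc9.png'))
sleep(1.2)
F=np.mean([read_ft_force() for _ in range(6)],0); P=read_position()
print('trav',(P[:2]-p0)@d,P[2],'ax',F[:2]@d,'lat',F[:2]@nrm,F[2],read_opening(),read_clock())
cv2.imwrite('pics/sc9z.png',cv2.resize(im[150:250,300:420],None,fx=6,fy=6,interpolation=cv2.INTER_CUBIC)[:,:,::-1])
E
```

```text
0.037 trav 0.035132373797253515 0.10090262076803785 ax -11.406363420421748 lat -0.20573644089104012 0.7836140002972334 0.0267873049357965 23.55
0.0385 trav 0.036354668343391634 0.10090643890944202 ax -14.44665820063656 lat 0.0873791620411774 1.8665487797265428 0.02645261174911826 23.9
(array([369.125, 374.125, 199.375, 203.   , 208.   ]), np.float64(38.9375))
trav 0.03631530779499342 0.100882214959164 ax -13.26160339019001 lat -0.4207791593665063 2.2133183878368317 0.02641802260331604 25.15
```

View pics/sc9z.png

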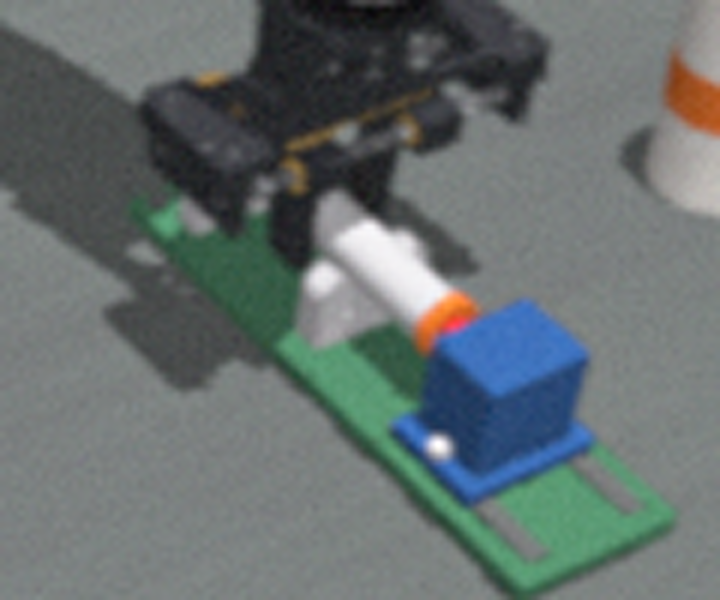

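Three readings agree on a push of about 10 N:
- **Tool travel:** 9.6 mm.
- **Camera:** about 9.7 mm; the disc sits near the block and only red still shows.
- **Force sensor:** 13 N axial, which is the spring plus 3 to 4 N of cradle friction.

Holding, then handing in.

```bash
python3 - <<'E'
from h import *
sleep(2.5)
print(read_position(),read_ft_force(),read_opening(),read_tool_rot(),read_clock())
shot('scene','sc10.png'); print(disc('sc10.png')); sign_off()
E
```

```text
[0.54731715 0.22291049 0.10091111] [-14.15288351   0.11272685   1.21256617] 0.026584915051034046 [-3.13475431e+00  7.06763830e-04  1.54320308e+00] 27.65
(array([369.125, 374.125, 199.375, 203.   , 208.125]), np.float64(38.65625))
the job is handed in; nothing more can be done
```

I lifted the steel shaft off its rest and set it in both V cradles clear of the plunger. I let go briefly so it could settle, then gripped it again. I then slid it along until it pressed the plunger, held the push for about 3.7 s and handed in at about 28 s, still gripping and pushing. No verdict was reported.

**Push:** my last checks put the plunger about 9.6 mm in by arm travel and about 9.7 mm by the disc's shift in the camera, so about 10 N. That is well short of the 18.5 mm limit. The disc did not move during the last 2.5 s, and the side force was near zero.

**Checks that disagreed:**
- **Wrist force:** it read 13–14 N along the shaft. I put the extra 3–4 N down to cradle friction, because it was already there before contact and changed with the downward load.
- **Camera heights:** two-view heights came out about 5 mm lower than your text, so I used your heights.
- **Fixture position:** my camera estimate was about 4 mm off sideways. I corrected it by nulling the side force while lowering.
- **Seating:** I judged this from the steady tool height, the near-zero side forces and the picture. I had no direct measurement of the shaft's tilt.
- **Bystanders:** I did not compare their positions at the end. No move came near them.

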